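Set the boot dryer's sliding post to its size stop and lock it with the thumb wedge

TASK

Set up the boot dryer on the shelf: slide its movable post out until the post's foot rests against the dark steel size stop, without ramming it. Then push the thumb wedge down its ramp until it jams the sliding bar fast, with a firm push of about 15 N but no forcing (not over 20 N), and leave the foot resting at the stop. Let go of everything and do not disturb the other things on the shelf.

Things in the scene. Friction and masses are not known exactly. Their poses are not given: they have to be found in the camera images.
- stand: Grey plastic boot dryer stand, fixed; base 160 (x) by 345 (y) by 15 mm. Origin: on the shelf (z = 0), mid-track under the yoke; base spans y -160 to +185. Its +y is the way the bar slides out to the stop, its +x the way the wedge is pushed home; yaw up to 0.4 rad. A fixed post, 125 mm high, is at y -135, x 0; a lever up to 65 mm high at x +62, y -120 to -30.
- bar: Sliding aluminium bar with grey foot (70 x by 26 y, top 55 mm above the shelf) and upright round post, 22 mm thick, 55 to 125 mm above the shelf, to push or pinch. Origin: post axis, 90 mm up; axes as the stand's. Slides only along stand y with about 2 N friction, stays where left; starts 65 to 85 mm in +y of the stand's origin, must go 20 to 72 mm farther to +y.
- bar_foot (a point): Middle of the foot's +y face, 13 mm in +y of the post's axis, 40 mm above the shelf: the face that meets the stop.
- stop: Dark steel block fixed across the base beyond the foot, 90 mm (x) by 20 mm (y), top 50 mm above the shelf. Origin: middle of the face that looks at the foot (its -y face), 40 mm above the shelf; axes as the stand's. Its place along y differs each time. Rigid.
- yoke: Fixed grey bracket over the bar: two cheeks (outer faces at y +-31 mm, x -66 to +60) with lips sloping down towards +x at 1 in 6; the wedge runs between them. Lip tops are about 63 mm above the shelf at the -x end, 43 mm at the +x end. Origin: nominally the stand's; its height varies by 1 mm.
- wedge: Black wedge, 90 by 34 mm, captive in the yoke, with an upright tab 12 (x) by 22 (y) by 38 mm. Origin: tab middle (15 mm bare below it), at start 69 to 75 mm up, 40 to 55 mm in -x of the stand's origin. Slides along the ramp to +x, dropping 1 mm in 6; friction 4 N, stays put. Meets the bar 5 to 70 mm on (worn sole), found only by feel; then the push rises 2 to 3 N/mm while moving (eases on stopping).
- lunchbox: Green plastic lunch box, 124 by 174 mm, 59 mm high; origin under its middle. Bystander.
- thermometer_case: Silver hard case of a thermometer, 45 by 150 mm, 24 mm high; origin under its middle. Bystander.
- mug: Stainless steel mug, 80 mm across, 85 mm high; origin under its middle. Bystander.
- wax_cork: Ski wax cork block with a wooden back, 50 by 90 mm, 35 mm high; origin under its middle. Bystander.

How it is judged:
By the outcome, as a careful person would: the job done as asked, in the order asked, and still so for the second after the job is handed in, with the robot touching nothing.
It also fails if it takes over 40 s, if anything falls off the work surface, if the arm or the gripper's body presses on something with over 40 N, if the wrist force passes 120 N, or if a joint passes its speed limit or range.

ROBOT

A 6-joint arm with a two-finger parallel gripper is mounted at the origin on the work surface. World frame = base frame: x ahead of the robot, y to its left, z up, the work surface at z = 0. Lengths are in mm, angles in rad, forces in N, time in s.
With the tool pointing down it reaches from about 275 to 750 mm from the base axis. Payload 10.2 kg.
Tool frame: the origin (TCP) lies on the centre line of the jaws, within the pads' length; the fingertips stand 8 mm ahead of it and the grasp point (between the pads) lies 11 mm behind it; x points along the fingers, y is the direction in which the jaws open and shut, and the axes are right-handed (so a half turn about x gives the same grasp; the last joint's range is limited). The gripper opens to 85 mm and grips with 20 to 120 N. Pads are 22 mm wide; open, the fingers measure 114 mm over their backs; the gripper's body (76 mm by 85 mm) begins 54 mm behind the grasp point. The pads swing forward as they close: fully open they stand 13 mm farther back than shut.
Start: joints at [-1.547, 0.313, 1.498, -0, 1.331, -0.223], TCP at [128.245, -509.102, 239.294] pointing down, gripper open.
Joint ranges: [-2.94, 2.94], [-0.97, 2.17], [0.19, 2.56], [-1.23, 4.37], [0.02, 3.11], [-2.88, 2.88]. Speed limits (rad/s): [2.39, 2.39, 3.01, 3.14, 3.14, 3.14].

INTERFACE

Orientations are given as a unit quaternion [w, x, y, z].
In Python, from rig import ctrl, vision, workorder gives the robot as it stands. The module is installed in compiled form; this text tells all that it offers.
- The arm moves only by the shell command python3 -m jog 'ROWS' [OPENING] [FORCE]. ROWS is JSON, a list that holds one entry, the list of rows, each a list of 6 numbers: the shift along the tool's x, y, z in m, then the turn, a rotation vector about the tool's x, y, z in rad. A call has 1 to 12 rows; each row shifts and turns the commanded pose from where the row before left it, along the tool's axes as they then stand; what a row does not reach is not made up. A row lasts 1/8 s, in which the tool goes at most 62.5 mm and 10.7 degrees, less where a joint would pass 70% of its speed; a pose out of reach is approached as far as the arm can. A call is refused whole if a number of a shift passes 0.0625 or a number of a turn 0.188, either way. A call with a gripper value outside its range is refused whole. OPENING is the closure in counts, from 0 (fully open) to 255 (shut), set as the call begins (- or left out, the last holds). The fingers move at their own pace and stop on an object; FORCE is the grip in N (left out, the last holds). Time passes only in rows, so rows that do not move let the fingers close. It gives the time, the measured TCP pose, the force and the opening at its end, in the units of the state.
- ctrl.sense(): the state, without advancing time (a new reading comes with each control period).
- vision.capture(name): name is "scene" or "top" or "wrist"; returns a dict with "image" (400x640x3 uint8, red, green, blue), "mtx" (3x3 intrinsics, pixels), "R" (3x3) and "t" (3): a world point X has camera coordinates R X + t; the wrist camera has in their place "hand_eye" (4x4, takes a point from camera to tool coordinates, whose origin is the TCP and whose axes are the tool frame's). Camera axes: x right, y down, z forward; pixel columns grow to the right and rows downward; lengths in mm; the calibration is good to about 2 mm. A picture is of the moment at which its call begins: read the wrist's pose just before it. There is no depth.
- workorder.finish_job(): hands the job in, once; it reports no verdict.
The state is a dict: "time_s": time; "joints": joint angles; "dq": joint speeds; "tau": joint torques, N m; "eef_pos": TCP position; "ee_rot": TCP orientation; "force": force on the tool from outside, world axes, zero at the start; "wrist_torque": the same for the moment, N m; "grip_width": opening from 0.0 (shut) to 1.0 (fully open).
Only numpy, scipy, OpenCV 4.12 (cv2) and the standard library are available. Lean on these libraries where they do the work, as an engineer would, in place of code of your own. Each camera call takes 0.05 s, during which the arm holds its last target.

## Working session

There is one attempt and no reset: what is moved stays moved. The work goes in short steps, Python scripts to look and compute and a shell command to move; the robot and the scene stay as the last step left them, time stands still between calls to the robot, and variables do not carry over. Pictures are saved under pics/ and viewed, and the job is handed in when it is done.

```bash
mkdir -p pics; python3 - <<'E'
from rig import ctrl, vision
import cv2,pickle
print(ctrl.sense())
for n in ("scene","top"):
    c=vision.capture(n); pickle.dump(c,open(n+'.pkl','wb'))
    cv2.imwrite(f'pics/{n}0.png',c['image'][...,::-1])
    print(n,c['mtx'],c['R'],c['t'])
E
```

```text
{'time_s': 0.0, 'joints': array([-1.54739474e+00,  3.13491050e-01,  1.49846737e+00,  2.41535226e-05,
        1.33099074e+00, -2.23380055e-01]), 'dq': array([ 0.00060755,  0.0005027 , -0.00056444, -0.00057182,  0.00339803,
        0.00011255]), 'tau': array([ 8.01838505e-04, -4.12260962e+01, -2.59743011e+01, -1.21179673e-04,
        4.11675515e-03,  1.97198545e-05]), 'eef_pos': array([ 128.24735278, -508.83390748,  238.70266443]), 'ee_rot': array([ 0.08655084,  0.70178687,  0.08750359, -0.70167461]), 'force': array([0.07553735, 1.1869985 , 0.17041998]), 'wrist_torque': array([-0.01971033,  0.01609403,  0.04295353]), 'grip_width': 0.9990590086913699}
scene [[511.27765592   0.         314.87912927]
 [  0.         511.27765592 194.02103279]
 [  0.           0.           1.        ]] [[-0.33401307  0.94240918 -0.0173265 ]
 [ 0.58473222  0.19275601 -0.78799324]
 [-0.73927227 -0.2733314  -0.61544004]] [ 218.24181787 -263.08931506 1467.96624345]
top [[521.00499817   0.         311.75454816]
 [  0.         521.00499817 206.69427654]
 [  0.           0.           1.        ]] [[-0.00211759 -0.99995619 -0.00911804]
 [-0.98047968  0.00386887 -0.19658235]
 [ 0.19660902  0.00852378 -0.98044492]] [ -24.67763768  572.99793111 1018.46732838]
```

View pics/scene0.png

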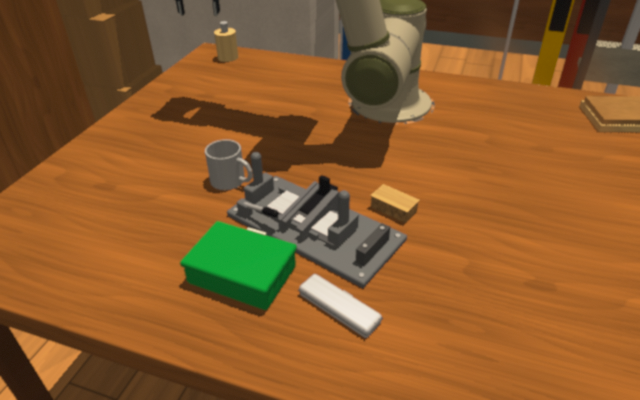

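View pics/top0.png

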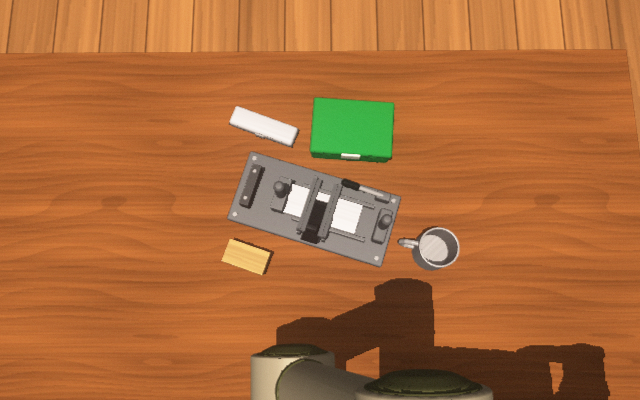

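The scene view shows the stand at about (315,225), and the top view shows it at about (315,210). The stop is at the left, at (252,186). The bar's post is at (282,187), the wedge tab near (313,230) and the fixed post at (386,222). I'll zoom in to read points.

```bash
python3 - <<'E'
import cv2,pickle
c=pickle.load(open('top.pkl','rb'));im=c['image'][...,::-1]
cv2.imwrite('pics/topz.png',cv2.resize(im[145:275,215:415],None,fx=4,fy=4,interpolation=cv2.INTER_CUBIC))
c=pickle.load(open('scene.pkl','rb'));im=c['image'][...,::-1]
cv2.imwrite('pics/scenez.png',cv2.resize(im[145:290,220:420],None,fx=4,fy=4,interpolation=cv2.INTER_CUBIC))
E
```

```text
(no output)
```

View pics/topz.png

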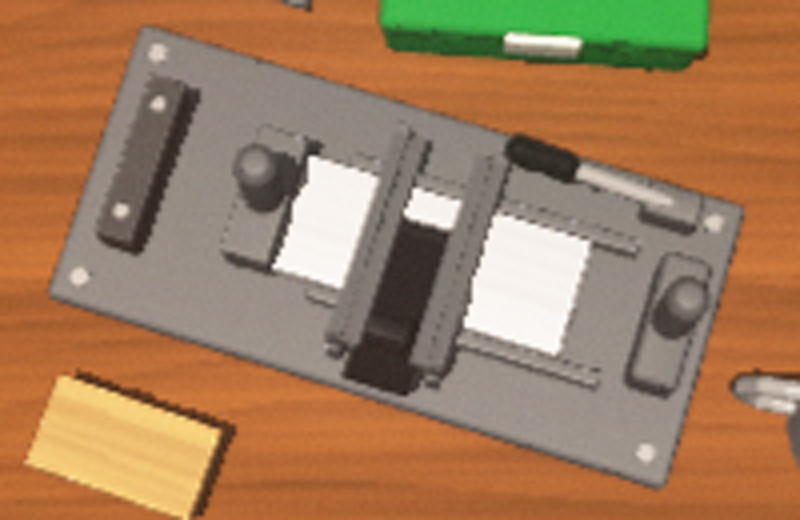

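View pics/scenez.png

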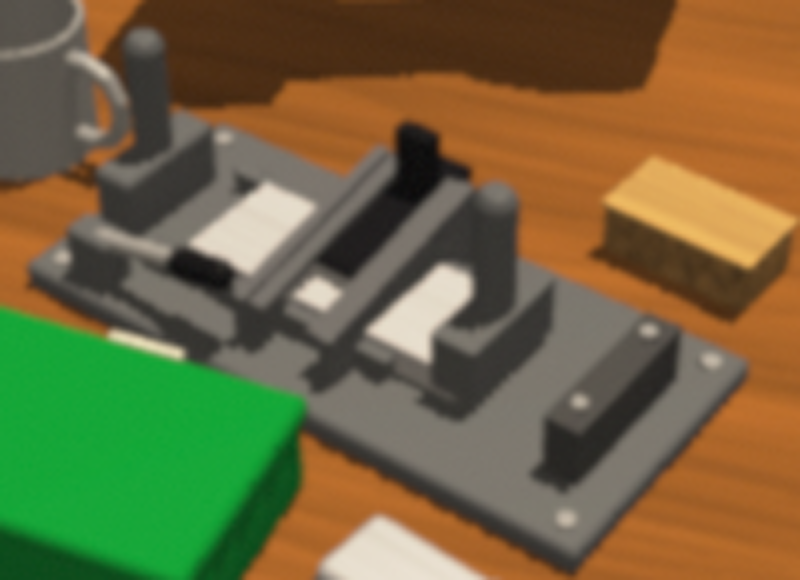

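```bash
cat > h.py <<'E'
import numpy as np,pickle,cv2
T=pickle.load(open('top.pkl','rb'));S=pickle.load(open('scene.pkl','rb'))
def ray(c,p):
    d=c['R'].T@np.linalg.solve(c['mtx'],[p[0],p[1],1]); return -c['R'].T@c['t'],d
def plane(c,p,z):
    o,d=ray(c,p); return o+d*(z-o[2])/d[2]
def tri(c1,p1,c2,p2):
    o1,d1=ray(c1,p1);o2,d2=ray(c2,p2)
    s=np.linalg.lstsq(np.c_[d1,-d2],o2-o1,rcond=None)[0]
    a,b=o1+d1*s[0],o2+d2*s[1]; return (a+b)/2,np.linalg.norm(a-b)
zt=lambda u,v:(215+(u+.5)/4-.5,145+(v+.5)/4-.5)
zs=lambda u,v:(220+(u+.5)/4-.5,145+(v+.5)/4-.5)
np.set_printoptions(precision=1,suppress=True)
E
python3 - <<'E'
from h import *
print('camT',-T['R'].T@T['t'],'camS',-S['R'].T@S['t'])
q=[plane(T,zt(*p),15) for p in [(147,27),(744,207),(661,487),(50,296)]]
A,B,C,D=q  # A:+x+y, B:+x-y, C:-x-y, D:-x+y
print(np.array(q)); 
for a,b in((A,B),(B,C),(C,D),(D,A)): print(np.linalg.norm(a-b))
yv=(A+D-B-C);yv/=np.linalg.norm(yv); yaw=np.arctan2(-yv[0],yv[1]);print('yaw',yaw)
cen=(A+B+C+D)/4; O=cen-12.5*yv; O[2]=0; print('O',O)
s=[plane(S,zs(*p),15) for p in [(745,368),(575,563)]] # D, A
print('scene D,A',s)
X=np.array([np.cos(yaw),np.sin(yaw),0]);Y=np.array([-np.sin(yaw),np.cos(yaw),0])
loc=lambda P:np.array([(P-O)@X,(P-O)@Y,P[2]])
np.savez('stand.npz',O=O,yaw=yaw)
for n,pt,ps in (('posttop',(254,158),(496,187)),('tabtop',(390,325),(418,128)),('fixtop',(688,296),(146,35))):
    P,e=tri(T,zt(*pt),S,zs(*ps)); print(n,P,e,loc(P))
print('posttop z125',loc(plane(T,zt(254,158),123)),'scene',loc(plane(S,zs(496,187),123)))
print('fix',loc(plane(T,zt(688,296),123)),loc(plane(S,zs(146,35),123)))
for p in((153,78),(185,84),(100,235),(135,250)): print('stop',loc(plane(T,zt(*p),50)))
for p in((548,418),(678,332),(640,315)): print('stopS',loc(plane(S,zs(*p),50)))
for p in((435,340),(550,275)): print('footS -y?',loc(plane(S,zs(*p),55)))
for p in((470,362),): print('foot +y+x top S',loc(plane(S,zs(*p),55)))
for p in((365,318),(412,325),(405,340)): print('tabT z91',loc(plane(T,zt(*p),91)))
E
```

```text
camT [ 361.5  -35.6 1111. ] camS [1312.   246.3  699.9]
[[ 705.6  106.2   15. ]
 [ 603.2 -217.2   15. ]
 [ 453.2 -168.5   15. ]
 [ 556.   155.    15. ]]
339.27741382067524
157.67848686260922
339.4443888526129
157.41908280571008
yaw -0.3071757544528823
O [575.7 -43.    0. ]
scene D,A [array([561.2, 156.6,  15. ]), array([709.6, 111.2,  15. ])]
posttop [603.   39.1 129.3] 1.992889833618607 [  1.2  86.5 129.3]
tabtop [526.1 -25.6  94.7] 3.7129925030767157 [-52.6   1.6  94.7]
fixtop [ 534.3 -168.7  126.7] 3.566927251346275 [  -1.4 -132.3  126.7]
posttop z125 [  3.1  86.6 123. ] scene [ -6.1  82.8 123. ]
fix [   0.5 -134.   123. ] [  -6.2 -134.6  123. ]
stop [ 43.9 161.8  50. ]
stop [ 45.9 144.6  50. ]
stop [-44.6 160.9  50. ]
stop [-46.6 141.   50. ]
stopS [ 42.4 146.4  50. ]
stopS [-42.5 164.   50. ]
stopS [-42.4 143.1  50. ]
footS -y? [34.4 77.3 55. ]
footS -y? [-36.9  95.   55. ]
foot +y+x top S [37.1 99.4 55. ]
tabT z91 [-51.3  13.2  91. ]
tabT z91 [-47.7 -10.1  91. ]
tabT z91 [-55.9  -9.   91. ]
```

Checks against the given sizes: the base measures 339 × 157 mm (should be 345 × 160). The post is at local y≈85, and its stand-frame x is within 6 mm of 0. The stop face is at about y=143 and the tab at about x=-51. That means about 45 mm of bar travel, which is within the stated range. Next I'll compute the move.

```bash
cat >> h.py <<'E'
from scipy.spatial.transform import Rotation as Ro
st=np.load('stand.npz'); O=st['O'].copy(); yaw=float(st['yaw'])
X=np.array([np.cos(yaw),np.sin(yaw),0]);Y=np.array([-np.sin(yaw),np.cos(yaw),0]);Z=np.array([0,0,1.])
loc=lambda P:np.array([(P-O)@X,(P-O)@Y,P[2]])
def rot(s): q=s['ee_rot']; return Ro.from_quat([q[1],q[2],q[3],q[0]])
def rel(target,sgn):
    from rig import ctrl
    s=ctrl.sense(); R=rot(s); M=R.as_matrix()
    G=np.column_stack([-Z,sgn*X,np.cross(-Z,sgn*X)])
    P=O+X*target[0]+Y*target[1]; P[2]=target[2]
    print('t',round(s['time_s'],2),'loc',loc(s['eef_pos']),'tool shift',M.T@(P-s['eef_pos']),'shift after turn',G.T@(P-s['eef_pos']),'rotvec',np.round((R.inv()*Ro.from_matrix(G)).as_rotvec(),3),'F loc',s['force']@X,s['force']@Y,s['force'][2],'grip',round(s['grip_width'],2))
    print('joints',np.round(s['joints'],2))
E
python3 - <<'E'
from h import *
from rig import ctrl
print(rot(ctrl.sense()).as_matrix())
rel((0,50,200),1);rel((0,50,200),-1)
E
```

```text
[[-0.   0.2 -1. ]
 [ 0.  -1.  -0.2]
 [-1.  -0.  -0. ]]
t 0.1 loc [-285.7 -579.3  238.8] tool shift [  39.4 -384.9 -574. ] shift after turn [  38.8  285.7 -629.3] rotvec [-1. -0.  0.] F loc 0.13885809739458907 -0.7905492976398393 1.0785813374289253 grip 1.0
joints [-1.6  0.3  1.5  0.   1.3 -0.2]
t 0.1 loc [-285.7 -579.3  238.8] tool shift [  39.4 -384.9 -574. ] shift after turn [  38.8 -285.7  629.3] rotvec [2.1 0.  0. ] F loc 0.13885809739458907 -0.7905492976398393 1.0785813374289253 grip 1.0
joints [-1.6  0.3  1.5  0.   1.3 -0.2]
```

```bash
python3 -m jog '[[[0,0,0,-0.17,0,0],[0,0,0,-0.17,0,0],[0,0,0,-0.17,0,0],[0,0,0,-0.17,0,0],[0,0,0,-0.17,0,0],[0,0,0,-0.17,0,0],[0,0,0,0,0,0]]]' 255 40; python3 -c "
from h import *
np.set_printoptions(precision=3,suppress=True)
rel((0,50,200),1)"
```

```text
time_s: 0.98
eef_pos: [128.2, -509.0, 239.0]
ee_rot: [0.418, 0.57, 0.418, -0.57]
force: [0.4, 1.3, -0.4]
grip_width: -0.002
t 0.97 loc [-285.656 -579.413  238.988] tool shift [  39.342  286.725 -628.905] shift after turn [  38.988  285.656 -629.413] rotvec [ 0.002 -0.001  0.   ] F loc 0.010410048553363605 1.374377890983551 -0.3818586015734917 grip -0.0
joints [-1.55  0.31  1.5  -0.    1.33 -1.24]
```

```bash
python3 -m jog '[[[0,0.0239,-0.0524,0,0,0],[0,0.0239,-0.0524,0,0,0],[0,0.0239,-0.0524,0,0,0],[0,0.0239,-0.0524,0,0,0],[0,0.0239,-0.0524,0,0,0],[0,0.0239,-0.0524,0,0,0],[0,0.0239,-0.0524,0,0,0],[0,0.0239,-0.0524,0,0,0],[0,0.0239,-0.0524,0,0,0],[0,0.0239,-0.0524,0,0,0],[0,0.0239,-0.0524,0,0,0],[0,0.0239,-0.0524,0,0,0]]]'; python3 - <<'E'
from h import *
from rig import vision,ctrl
np.set_printoptions(precision=3,suppress=True)
rel((0,50,88),1)
s=ctrl.sense()
c=vision.capture('wrist'); cv2.imwrite('pics/w1.png',c['image'][...,::-1]); pickle.dump((c,s),open('w1.pkl','wb'));print(c['hand_eye'])
for n in ('top','scene'):
  c=vision.capture(n);cv2.imwrite(f'pics/{n}1.png',c['image'][...,::-1])
E
```

```text
time_s: 2.48
eef_pos: [591.2, 6.7, 239.2]
ee_rot: [-0.417, -0.571, -0.417, 0.571]
force: [0.3, -0.6, -0.8]
grip_width: 0.002
t 2.48 loc [ -0.335  52.074 239.18 ] tool shift [151.18    0.341   2.055] shift after turn [151.18    0.335   2.074] rotvec [-0.001  0.     0.   ] F loc 0.4618506261783533 -0.46747732854375385 -0.8331882396926096 grip 0.0
joints [-0.19  0.46  1.29 -0.    1.39  0.12]
[[   0.001   -0.284    0.959 -134.529]
 [   1.       0.001   -0.001   -0.512]
 [  -0.       0.959    0.284  -71.683]
 [   0.       0.       0.       1.   ]]
```

View pics/w1.png

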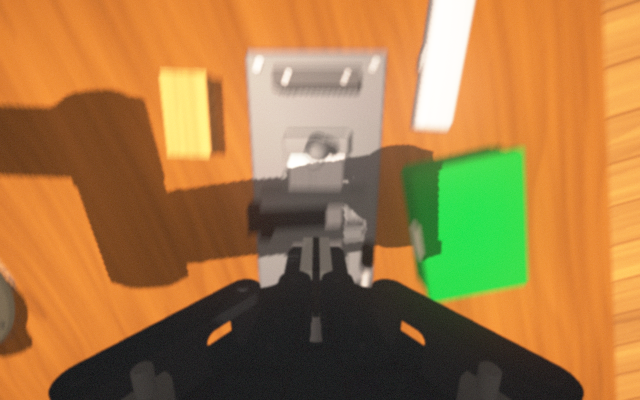

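View pics/scene1.png

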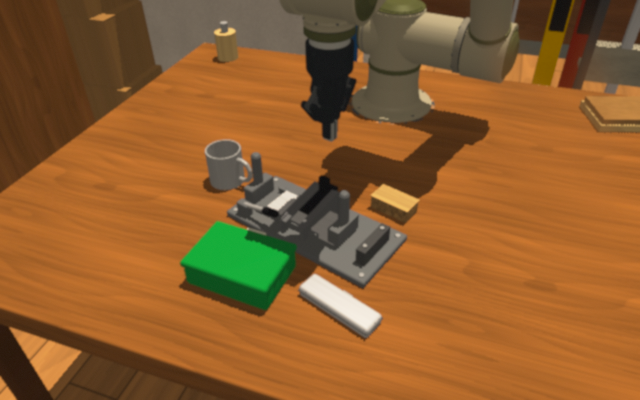

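The wrist view is slightly blurred. It shows the stop at about (318,80), the post at about (320,145) and the fingertips at (315,240), all on one line. I'll take a sharp picture and measure the post and stop from it.

```bash
python3 - <<'E'
from h import *
from rig import vision,ctrl
s=ctrl.sense()
c=vision.capture('wrist'); pickle.dump((c,s),open('w2.pkl','wb'))
cv2.imwrite('pics/w2.png',cv2.resize(c['image'][30:280,220:420,::-1],None,fx=3,fy=3,interpolation=cv2.INTER_CUBIC)[:600] )
print(s['eef_pos'],c['mtx'])
p=S['mtx']@(S['R']@(s['eef_pos']-[0,0,8])+S['t']);print(p[:2]/p[2])
E
```

```text
[590.7   6.9 238.2] [[293.2   0.  315.6]
 [  0.  293.2 199. ]
 [  0.    0.    1. ]]
[328.4 137.7]
```

View pics/w2.png

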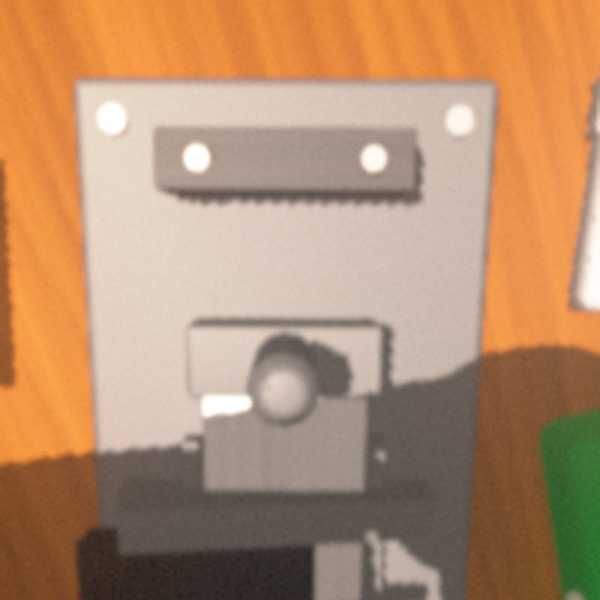

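The sharp wrist view shows the stop's near edge at crop v≈188, the foot's far edge at v≈322 and the post top at (286,388).

```bash
python3 - <<'E'
from h import *
c,s=pickle.load(open('w2.pkl','rb'))
M=rot(s).as_matrix();H=c['hand_eye']
def wp(u,v,z):
    p=((u+.5)/3-.5+220,(v+.5)/3-.5+30)
    d=M@H[:3,:3]@np.linalg.solve(c['mtx'],[p[0],p[1],1]); o=M@H[:3,3]+s['eef_pos']
    return loc(o+d*(z-o[2])/d[2])
for n,u,v,z in (('stop',157,188,50),('stop',416,188,50),('stopfar',157,128,50),('foot+y',190,323,55),('foot+y',384,323,55),('post',286,385,124),('baseA',496,82,15),('baseD',78,82,15)): print(n,wp(u,v,z))
rel((0,50,88),1)
E
```

```text
stop [-47.4 143.2  50. ]
stop [ 42.1 143.5  50. ]
stopfar [-46.6 162.4  50. ]
foot+y [-36.7  97.9  55. ]
foot+y [32.1 98.1 55. ]
post [ -2.3  86.4 124. ]
baseA [ 74.8 182.7  15. ]
baseD [-80.2 182.3  15. ]
t 2.67 loc [ -1.   50.7 238.6] tool shift [150.6   1.2   0.6] shift after turn [150.6   1.    0.7] rotvec [0. 0. 0.] F loc 0.04276332549012668 -0.6778146638908068 0.0015756259077424062 grip 0.0
joints [-0.2  0.5  1.3 -0.   1.4  0.1]
```

```bash
python3 -m jog '[[[0.03,0,0,0,0,0],[0.03,0,0,0,0,0],[0.03,0,0,0,0,0],[0.03,0,0,0,0,0],[0.02,0,0,0,0,0],[0.01,0,0,0,0,0],[0,0,0,0,0,0],[0,0,0,0,0,0]]]'; python3 - <<'E'
from h import *
from rig import vision
rel((-2,62,88),1)
c=vision.capture('scene'); cv2.imwrite('pics/s3.png',cv2.resize(c['image'][90:290,210:430,::-1],None,fx=3,fy=3,interpolation=cv2.INTER_CUBIC))
E
```

```text
time_s: 3.68
eef_pos: [590.5, 4.7, 90.3]
ee_rot: [0.419, 0.57, 0.418, -0.57]
force: [-0.1, 0.7, -1.0]
grip_width: 0.001
t 3.67 loc [-0.4 49.9 90.3] tool shift [  2.3  -1.6 -12.1] shift after turn [  2.3  -1.6 -12.1] rotvec [ 0. -0. -0.] F loc -0.3034958607731818 0.6363821624569005 -1.0496301728829085 grip 0.0
joints [-0.2  0.6  1.5 -0.   1.1  0.1]
```

View pics/s3.png

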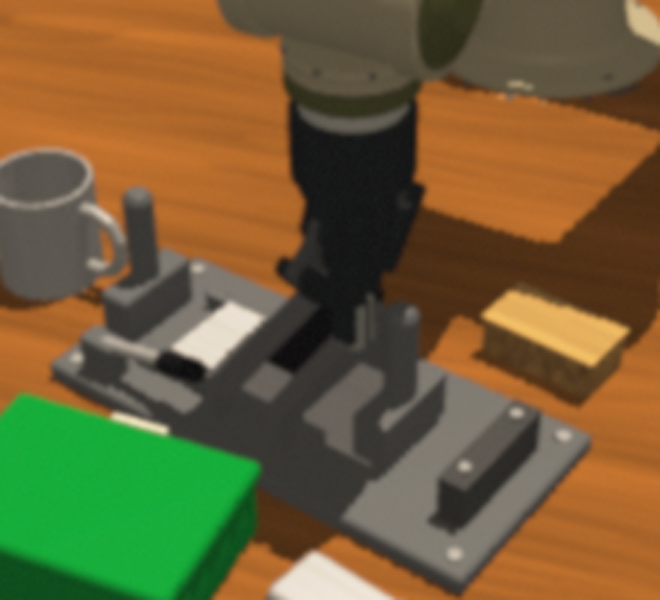

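The closed fingers are behind the post, at crop (365,320). I'll approach slowly and read the force as I go.

```bash
python3 -m jog '[[[0.002,-0.002,-0.003,0,0,0],[0,0,-0.003,0,0,0],[0,0,-0.003,0,0,0],[0,0,-0.002,0,0,0],[0,0,-0.002,0,0,0],[0,0,-0.002,0,0,0],[0,0,-0.002,0,0,0]]]';  python3 -c "
from h import *
rel((-2,62,88),1)"
```

```text
time_s: 4.6
eef_pos: [593.3, 21.7, 87.3]
ee_rot: [-0.419, -0.57, -0.418, 0.57]
force: [-0.9, -1.1, 0.5]
grip_width: -0.001
t 4.6 loc [-2.8 67.  87.3] tool shift [-0.7  0.8  5. ] shift after turn [-0.7  0.8  5. ] rotvec [0. 0. 0.] F loc -0.5014329282682294 -1.3554478320644159 0.5417291133910358 grip -0.0
joints [-0.2  0.6  1.5 -0.   1.1  0.1]
```

```bash
python3 -m jog '[[[0,0,-0.002,0,0,0],[0,0,-0.003,0,0,0],[0,0,-0.003,0,0,0],[0,0,-0.003,0,0,0],[0,0,-0.003,0,0,0],[0,0,-0.003,0,0,0],[0,0,-0.002,0,0,0]]]';  python3 - <<'E'
from h import *
from rig import vision
rel((-2,62,88),1)
c=vision.capture('top');cv2.imwrite('pics/t4.png',cv2.resize(c['image'][145:275,215:415,::-1],None,fx=4,fy=4,interpolation=cv2.INTER_CUBIC))
c=vision.capture('scene'); cv2.imwrite('pics/s4.png',cv2.resize(c['image'][90:290,210:430,::-1],None,fx=3,fy=3,interpolation=cv2.INTER_CUBIC))
E
```

```text
time_s: 5.48
eef_pos: [599.1, 40.1, 87.3]
ee_rot: [0.419, 0.57, 0.418, -0.57]
force: [0.9, -2.8, 0.1]
grip_width: 0.0
t 5.47 loc [-2.9 86.3 87.3] tool shift [-0.7  0.8 24.3] shift after turn [-0.7  0.9 24.3] rotvec [ 0. -0. -0.] F loc 1.65879389021263 -2.3663432868643772 0.1489431869501271 grip 0.0
joints [-0.1  0.6  1.4 -0.   1.1  0.2]
```

View pics/s4.png

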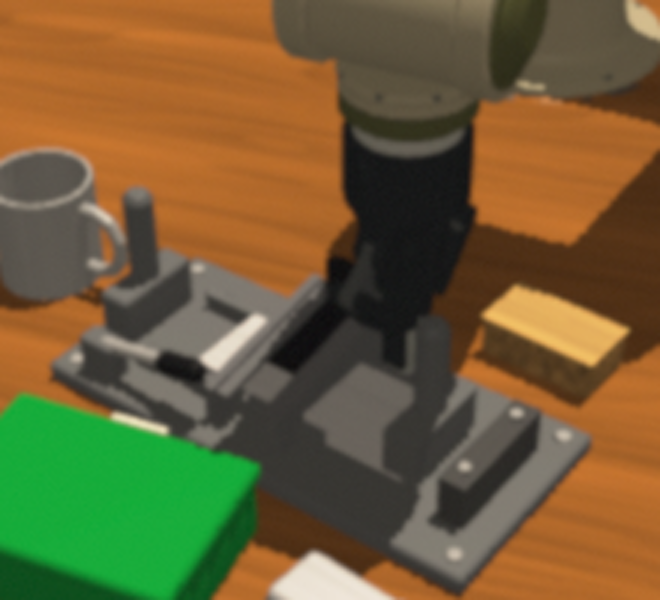

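```bash
python3 - <<'E'
from h import *
f=lambda u,v:((u+.5)/3-.5+210,(v+.5)/3-.5+90)
print(loc(plane(S,f(407,312),124)),loc(plane(S,f(432,325),124)))
print('near stop edge',loc(plane(S,f(440,483),50)))
E
```

```text
[ -1.2  89.9 124. ] [  0.5 109.3 124. ]
near stop edge [ 46.1 148.1  50. ]
```

View pics/t4.png

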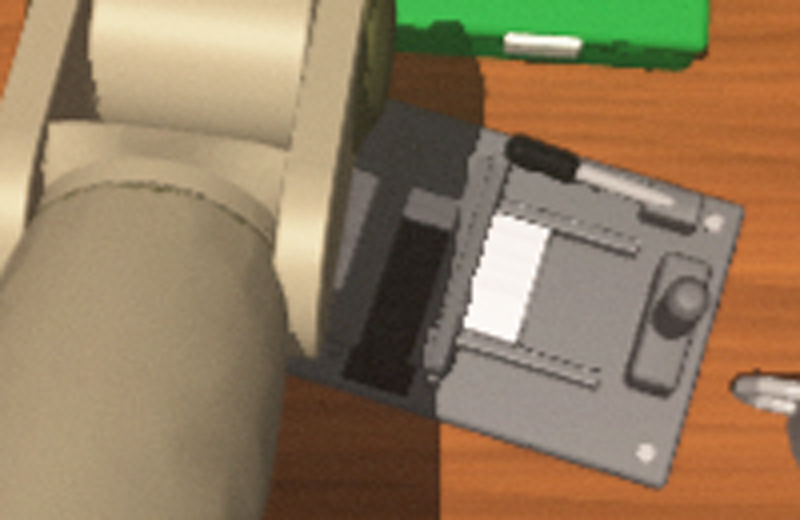

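The bar has moved about 20 mm, and roughly 23–25 mm remain. I'll go on to about 6 mm short of the stop, then creep.

```bash
python3 -m jog '[[[0,0,-0.002,0,0,0],[0,0,-0.002,0,0,0],[0,0,-0.002,0,0,0],[0,0,-0.002,0,0,0],[0,0,-0.002,0,0,0],[0,0,-0.002,0,0,0],[0,0,-0.002,0,0,0],[0,0,-0.002,0,0,0]]]';  python3 - <<'E'
from h import *
from rig import vision
rel((-2,62,88),1)
c=vision.capture('scene'); cv2.imwrite('pics/s5.png',cv2.resize(c['image'][190:290,320:430,::-1],None,fx=6,fy=6,interpolation=cv2.INTER_CUBIC))
E
```

```text
time_s: 6.58
eef_pos: [603.8, 55.4, 87.3]
ee_rot: [0.419, 0.57, 0.419, -0.57]
force: [-0.3, -1.4, -0.2]
grip_width: 0.003
t 6.58 loc [ -3.  102.3  87.3] tool shift [-0.7  0.9 40.3] shift after turn [-0.7  1.  40.3] rotvec [ 0. -0.  0.] F loc 0.13170922664151502 -1.452602534449551 -0.2177483286077544 grip 0.0
joints [-0.1  0.6  1.4  0.   1.1  0.2]
```

View pics/s5.png

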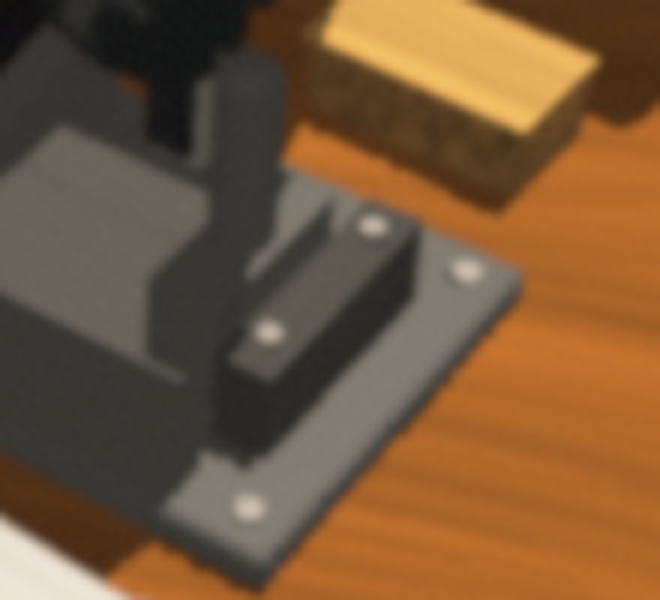

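The foot's far edge at (290,240) is still short of the stop edge at (350,215). I'll creep from here.

```bash
python3 -m jog '[[[0,0,-0.0008,0,0,0],[0,0,-0.0008,0,0,0],[0,0,-0.0007,0,0,0],[0,0,-0.0007,0,0,0],[0,0,-0.0005,0,0,0],[0,0,-0.0005,0,0,0]]]';  python3 -c "
from h import *
rel((-2,62,88),1)"
```

```text
time_s: 7.38
eef_pos: [605.0, 59.1, 87.3]
ee_rot: [0.418, 0.57, 0.419, -0.57]
force: [-0.7, -2.8, 0.8]
grip_width: -0.002
t 7.38 loc [ -3.  106.2  87.3] tool shift [-0.7  0.8 44.2] shift after turn [-0.7  1.  44.2] rotvec [ 0. -0.  0.] F loc 0.1610317573445326 -2.909196119495878 0.753944886011318 grip -0.0
joints [-0.1  0.6  1.4  0.   1.1  0.2]
```

```bash
python3 -m jog '[[[0,0,-0.0005,0,0,0],[0,0,-0.0005,0,0,0],[0,0,-0.0005,0,0,0]]]';  python3 -c "
from h import *
rel((-2,62,88),1)"
```

```text
time_s: 7.75
eef_pos: [605.4, 60.5, 87.3]
ee_rot: [0.419, 0.57, 0.419, -0.57]
force: [0.1, -1.9, -0.0]
grip_width: 0.003
t 7.75 loc [ -3.  107.7  87.3] tool shift [-0.7  0.8 45.7] shift after turn [-0.7  1.  45.7] rotvec [ 0. -0. -0.] F loc 0.6674632397174195 -1.8151928159117425 -0.044725948408335714 grip 0.0
joints [-0.1  0.6  1.4  0.   1.1  0.2]
```

```bash
python3 -m jog '[[[0,0,-0.0005,0,0,0],[0,0,-0.0005,0,0,0]]]';  python3 -c "
from h import *
rel((-2,62,88),1)"
```

```text
time_s: 8.0
eef_pos: [605.7, 61.5, 87.3]
ee_rot: [0.419, 0.57, 0.419, -0.57]
force: [0.4, -2.2, 0.9]
grip_width: 0.002
t 8.0 loc [ -3.  108.7  87.3] tool shift [-0.7  0.8 46.7] shift after turn [-0.7  1.  46.7] rotvec [ 0.  0. -0.] F loc 1.0864740722854103 -1.9658332321156664 0.9353321825540718 grip 0.0
joints [-0.1  0.6  1.4 -0.   1.1  0.2]
```

```bash
python3 -m jog '[[[0,0,-0.0005,0,0,0],[0,0,-0.0005,0,0,0]]]';  python3 -c "
from h import *
rel((-2,62,88),1)"
```

```text
time_s: 8.25
eef_pos: [605.9, 61.7, 87.3]
ee_rot: [-0.419, -0.569, -0.418, 0.57]
force: [-2.6, -7.8, 1.3]
grip_width: 0.001
t 8.25 loc [ -3.  109.   87.3] tool shift [-0.6  0.8 47. ] shift after turn [-0.7  1.  47. ] rotvec [0. 0. 0.] F loc -0.16691947558191028 -8.225694116934346 1.320648622389529 grip 0.0
joints [-0.1  0.6  1.4 -0.   1.1  0.2]
```

```bash
python3 - <<'E'
from h import *
from rig import vision
c=vision.capture('scene'); cv2.imwrite('pics/s6.png',cv2.resize(c['image'][190:290,320:430,::-1],None,fx=6,fy=6,interpolation=cv2.INTER_CUBIC))
E
```

```text
(no output)
```

View pics/s6.png

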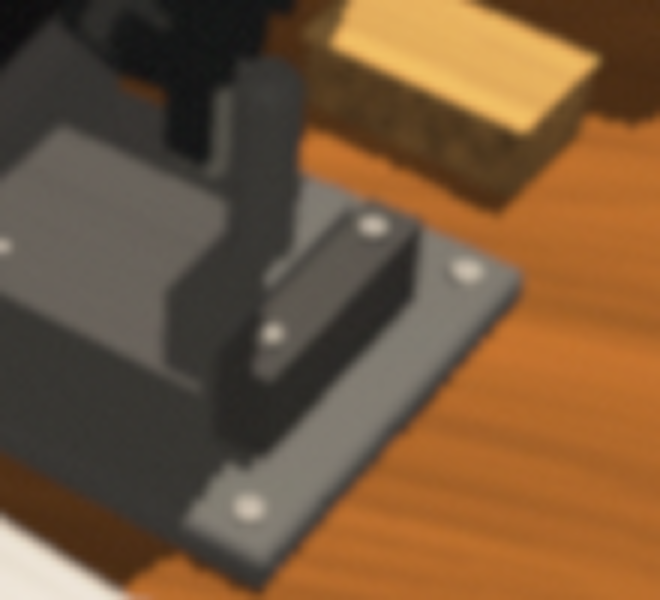

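The force rose to 8 N as motion stopped at the expected 45 mm of travel, and the picture shows the foot against the stop. I'll back off and go behind the wedge tab.

```bash
python3 -m jog '[[[0,0,0.004,0,0,0],[0,0,0.012,0,0,0],[-0.03,0,0.01,0,0,0],[-0.04,-0.01,0.01,0,0,0],[0,-0.025,0.025,0,0,0],[0,-0.025,0.025,0,0,0],[0,-0.025,0.023,0,0,0],[0,0,0,0,0,0]]]';  python3 - <<'E'
from h import *
from rig import vision
rel((-90,0,76),1)
c=vision.capture('scene'); cv2.imwrite('pics/s7.png',cv2.resize(c['image'][130:290,220:430,::-1],None,fx=3.7,fy=3.7,interpolation=cv2.INTER_CUBIC))
c=vision.capture('top');cv2.imwrite('pics/t7.png',cv2.resize(c['image'][145:275,215:415,::-1],None,fx=4,fy=4,interpolation=cv2.INTER_CUBIC))
E
```

```text
time_s: 9.3
eef_pos: [491.0, -17.0, 157.6]
ee_rot: [0.418, 0.57, 0.418, -0.57]
force: [0.6, 0.6, 0.4]
grip_width: 0.004
t 9.3 loc [-88.6  -0.8 157.6] tool shift [81.6 -1.4 -0.8] shift after turn [81.6 -1.4 -0.8] rotvec [ 0. -0.  0.] F loc 0.3542198139569598 0.7763165773993258 0.4088210264752169 grip 0.0
joints [-0.3  0.3  1.7  0.   1.1  0. ]
```

View pics/s7.png

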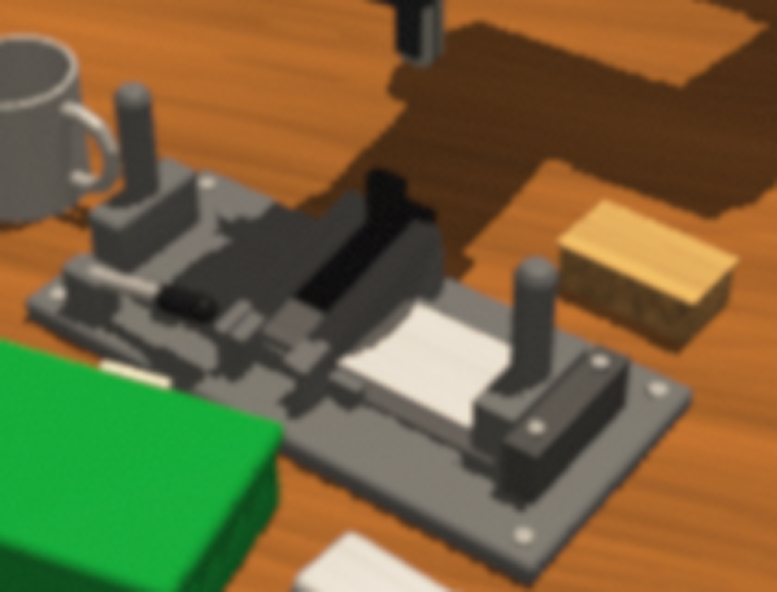

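View pics/t7.png

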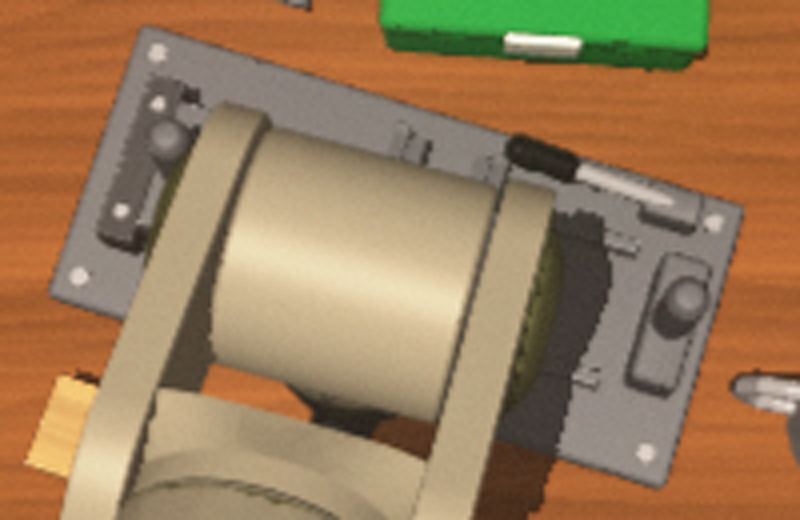

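The bar stays at the stop, with the foot at crop (500,420), and the tab at (385,200) is clear. I'll descend behind the tab.

```bash
python3 -m jog '[[[0.025,-0.001,0,0,0,0],[0.025,0,-0.001,0,0,0],[0.02,0,0,0,0,0],[0.01,0,0,0,0,0],[0.001,0,0,0,0,0],[0,0,0,0,0,0]]]';  python3 - <<'E'
from h import *
from rig import vision
rel((-72,0,76),1)
c=vision.capture('scene'); cv2.imwrite('pics/s8.png',cv2.resize(c['image'][130:250,250:400,::-1],None,fx=4.5,fy=4.5,interpolation=cv2.INTER_CUBIC))
E
```

```text
time_s: 10.15
eef_pos: [492.2, -15.0, 76.9]
ee_rot: [0.419, 0.57, 0.418, -0.57]
force: [0.1, -0.3, -0.4]
grip_width: 0.001
t 10.15 loc [-88.1   1.5  76.9] tool shift [ 0.9 16.1  1.5] shift after turn [ 0.9 16.1  1.5] rotvec [ 0. -0. -0.] F loc 0.17371906292561679 -0.31106956205122543 -0.44094535874974894 grip 0.0
joints [-0.3  0.4  1.8  0.   0.9  0. ]
```

View pics/s8.png

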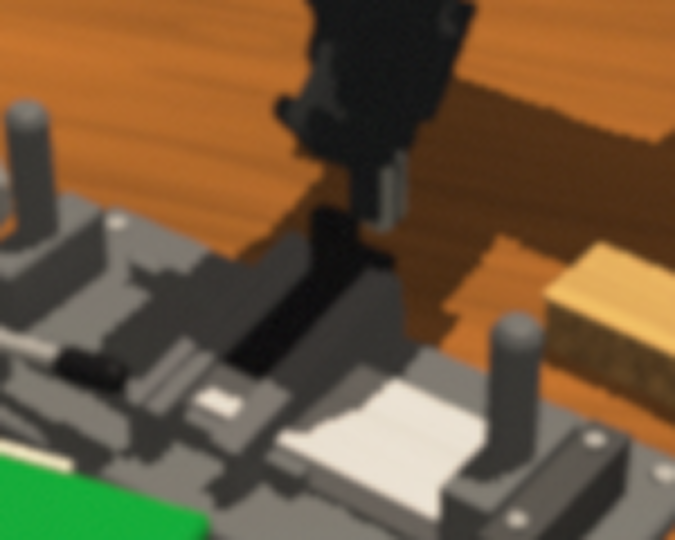

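```bash
python3 -m jog '[[[0,0.003,0,0,0,0],[0,0.003,0,0,0,0],[0,0.003,0,0,0,0],[0,0.0015,0,0,0,0],[0,0.0015,0,0,0,0]]]';  python3 -c "
from h import *
rel((-72,0,76),1)"
```

```text
time_s: 10.82
eef_pos: [503.2, -18.5, 76.3]
ee_rot: [-0.418, -0.57, -0.419, 0.57]
force: [-1.0, 0.6, -0.5]
grip_width: -0.004
t 10.82 loc [-76.6   1.4  76.3] tool shift [0.3 4.6 1.4] shift after turn [0.3 4.6 1.4] rotvec [ 0. -0.  0.] F loc -1.0756391851919211 0.24217382150220304 -0.47319202812183253 grip -0.0
joints [-0.3  0.5  1.8  0.   0.9  0. ]
```

```bash
python3 -m jog '[[[0,0.0015,0,0,0,0],[0,0.0015,0,0,0,0]]]';  python3 -c "
from h import *
rel((-72,0,76),1)"
```

```text
time_s: 11.08
eef_pos: [505.4, -19.2, 76.1]
ee_rot: [-0.418, -0.57, -0.419, 0.57]
force: [-3.9, 0.7, 0.9]
grip_width: 0.002
t 11.07 loc [-74.3   1.4  76.1] tool shift [0.1 2.3 1.4] shift after turn [0.1 2.3 1.4] rotvec [0. 0. 0.] F loc -3.9406312064438938 -0.5410424504093526 0.8880831880507027 grip 0.0
joints [-0.3  0.5  1.8 -0.   0.9  0. ]
```

```bash
python3 -m jog '[[[0.0002,0.0015,0,0,0,0],[0.0003,0.0015,0,0,0,0]]]';  python3 -c "
from h import *
rel((-72,0,76),1)"
```

```text
time_s: 11.32
eef_pos: [508.5, -20.2, 75.6]
ee_rot: [-0.418, -0.57, -0.419, 0.57]
force: [-4.0, 0.7, -1.4]
grip_width: 0.0
t 11.32 loc [-71.    1.4  75.6] tool shift [-0.4 -1.1  1.4] shift after turn [-0.4 -1.   1.4] rotvec [0. 0. 0.] F loc -4.0502279180155965 -0.5199821793621423 -1.434995946044776 grip 0.0
joints [-0.3  0.5  1.7 -0.   0.9  0. ]
```

The wedge is sliding at 4 N. I'll continue in 3 mm steps.

```bash
python3 -m jog '[[[0.0002,0.0015,0,0,0,0],[0.0003,0.0015,0,0,0,0]]]' | grep -E "eef|force"
```

```text
eef_pos: [511.5, -21.2, 75.1]
force: [-4.1, 0.4, -1.7]
```

```bash
python3 -m jog '[[[0.0002,0.0015,0,0,0,0],[0.0003,0.0015,0,0,0,0]]]' | grep -E "eef|force"
```

```text
eef_pos: [514.4, -22.1, 74.5]
force: [-4.1, 0.8, -4.3]
```

```bash
python3 -m jog '[[[0.0002,0.0015,0,0,0,0],[0.0003,0.0015,0,0,0,0]]]' | grep -E "eef|force"
```

```text
eef_pos: [517.4, -23.0, 74.2]
force: [-4.9, 0.9, -3.4]
```

```bash
python3 -m jog '[[[0.0003,0.001,0,0,0,0],[0.0002,0.001,0,0,0,0]]]' | grep -E "eef|force"
```

```text
eef_pos: [519.4, -23.6, 73.8]
force: [-4.1, 0.3, -3.3]
```

```bash
python3 -m jog '[[[0.0002,0.001,0,0,0,0],[0.0002,0.001,0,0,0,0]]]' | grep -E "eef|force"
```

```text
eef_pos: [521.3, -24.3, 73.5]
force: [-5.0, 0.8, -1.8]
```

```bash
python3 -m jog '[[[0.0002,0.001,0,0,0,0],[0.0002,0.001,0,0,0,0]]]' | grep -E "eef|force"
```

```text
eef_pos: [523.3, -24.9, 73.1]
force: [-4.9, -0.2, -2.0]
```

Still free at about 4.5 N after 17 mm.

```bash
python3 -m jog '[[[0.0002,0.0015,0,0,0,0],[0.0003,0.0015,0,0,0,0]]]' | grep -E "eef|force|time"
```

```text
time_s: 13.08
eef_pos: [526.2, -25.8, 72.6]
force: [-5.4, -1.2, -1.2]
```

```bash
python3 -m jog '[[[0.0002,0.0015,0,0,0,0],[0.0003,0.0015,0,0,0,0]]]' | grep -E "eef|force"
```

```text
eef_pos: [529.1, -26.7, 72.1]
force: [-4.8, -1.1, -1.4]
```

```bash
python3 -m jog '[[[0.0002,0.0015,0,0,0,0],[0.0003,0.0015,0,0,0,0]]]' | grep -E "eef|force"
```

```text
eef_pos: [531.9, -27.6, 71.6]
force: [-5.6, -1.2, -0.9]
```

The tips have only about 1–2 mm of clearance over the lips, so I'll run level for a few mm to gain more.

```bash
python3 -m jog '[[[0,0.0015,0,0,0,0],[0,0.0015,0,0,0,0]]]' | grep -E "eef|force"
```

```text
eef_pos: [534.4, -28.3, 71.3]
force: [-4.7, 0.0, -2.9]
```

```bash
python3 -m jog '[[[0,0.0015,0,0,0,0],[0,0.0015,0,0,0,0]]]' | grep -E "eef|force"
```

```text
eef_pos: [537.4, -29.1, 71.3]
force: [-5.0, 1.5, -4.1]
```

```bash
python3 -m jog '[[[0,0.0015,0,0,0,0],[0,0.0015,0,0,0,0]]]' | grep -E "eef|force"
```

```text
eef_pos: [540.4, -30.1, 71.5]
force: [-4.5, 2.1, -3.6]
```

```bash
python3 -m jog '[[[0.0002,0.0015,0,0,0,0],[0.0003,0.0015,0,0,0,0]]]' | grep -E "eef|force"
```

```text
eef_pos: [543.3, -31.0, 71.0]
force: [-5.1, 2.6, -3.2]
```

```bash
python3 -m jog '[[[0.0002,0.0015,0,0,0,0],[0.0003,0.0015,0,0,0,0]]]' | grep -E "eef|force"
```

```text
eef_pos: [546.2, -31.9, 70.5]
force: [-3.8, 2.6, -3.0]
```

```bash
python3 -m jog '[[[0.0002,0.0015,0,0,0,0],[0.0003,0.0015,0,0,0,0]]]' | grep -E "eef|force|time"
```

```text
time_s: 15.08
eef_pos: [549.0, -32.9, 70.0]
force: [-4.0, 2.2, -3.5]
```

```bash
python3 - <<'E'
from h import *
from rig import vision
rel((-20,0,70),1)
c=vision.capture('scene'); cv2.imwrite('pics/s9.png',cv2.resize(c['image'][130:290,220:430,::-1],None,fx=3.7,fy=3.7,interpolation=cv2.INTER_CUBIC))
E
```

```text
t 15.07 loc [-28.5   1.6  70. ] tool shift [-0.   8.5  1.6] shift after turn [-0.   8.5  1.6] rotvec [ 0. -0. -0.] F loc -4.500635367055582 0.8842018128661502 -3.4972957126411526 grip 0.0
joints [-0.3  0.6  1.6  0.   1.   0. ]
```

View pics/s9.png

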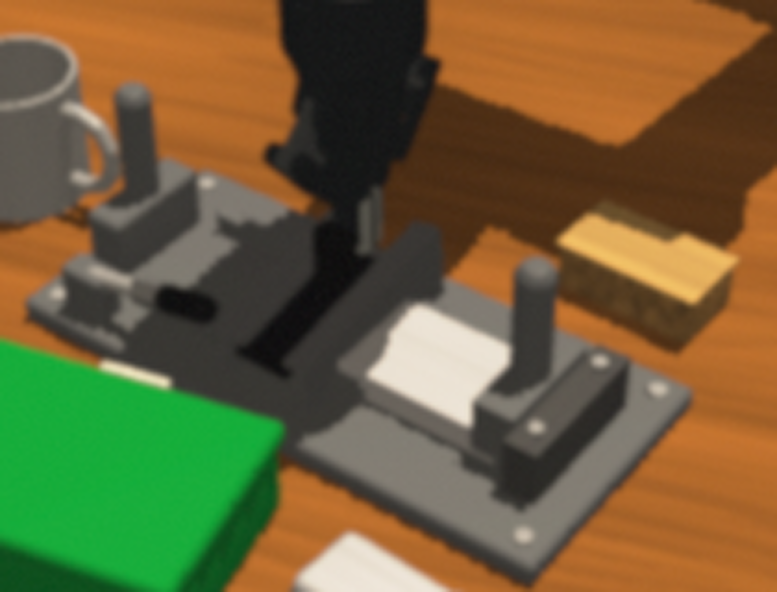

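The wedge has moved forward, with its nose now at (280,365), and the bar is still at the stop. I'll carry on.

```bash
python3 -m jog '[[[0.0002,0.001,0,0,0,0],[0.0002,0.001,0,0,0,0]]]' | grep -E "eef|force"
```

```text
eef_pos: [550.9, -33.5, 69.7]
force: [-3.8, 2.0, -2.6]
```

```bash
python3 -m jog '[[[0.0002,0.0015,0,0,0,0],[0.0003,0.0015,0,0,0,0]]]' | grep -E "eef|force"
```

```text
eef_pos: [553.8, -34.5, 69.2]
force: [-2.9, 2.4, -1.4]
```

```bash
python3 -m jog '[[[0.0002,0.0015,0,0,0,0],[0.0003,0.0015,0,0,0,0]]]' | grep -E "eef|force"
```

```text
eef_pos: [556.5, -35.3, 68.7]
force: [-6.2, 2.6, 1.1]
```

The force is rising, so the wedge is engaging. Finer steps from here.

```bash
python3 -m jog '[[[0.0002,0.001,0,0,0,0]]]' | grep -E "eef|force"
```

```text
eef_pos: [557.2, -35.5, 68.6]
force: [-8.6, 2.8, 1.8]
```

```bash
python3 -m jog '[[[0.0001,0.0007,0,0,0,0]]]' | grep -E "eef|force"
```

```text
eef_pos: [557.8, -35.7, 68.5]
force: [-8.4, 3.3, 2.0]
```

```bash
python3 -m jog '[[[0.0001,0.001,0,0,0,0]]]' | grep -E "eef|force"
```

```text
eef_pos: [558.5, -35.9, 68.4]
force: [-9.5, 3.1, 2.5]
```

```bash
python3 -m jog '[[[0.0001,0.0006,0,0,0,0]]]' | grep -E "eef|force"
```

```text
eef_pos: [559.0, -36.1, 68.3]
force: [-9.7, 3.1, 2.5]
```

```bash
python3 -m jog '[[[0.0002,0.001,0,0,0,0]]]' | grep -E "eef|force"
```

```text
eef_pos: [559.8, -36.3, 68.1]
force: [-12.6, 3.8, 5.5]
```

```bash
python3 -m jog '[[[0.0001,0.0008,0,0,0,0]]]' | grep -E "eef|force"
```

```text
eef_pos: [560.5, -36.5, 68.0]
force: [-12.1, 3.4, 5.4]
```

```bash
python3 -m jog '[[[0.0002,0.0008,0,0,0,0]]]' | grep -E "eef|force"
```

```text
eef_pos: [561.1, -36.7, 67.9]
force: [-12.4, 4.1, 5.8]
```

```bash
python3 -m jog '[[[0.0001,0.0009,0,0,0,0]]]' | grep -E "eef|force|time"; python3 -c "
from h import *
rel((-16,1.6,68),1)"
```

```text
time_s: 16.88
eef_pos: [561.7, -36.9, 67.8]
force: [-16.2, 4.3, 8.7]
t 16.88 loc [-15.3   1.6  67.8] tool shift [-0.2 -0.8 -0. ] shift after turn [-0.2 -0.7 -0. ] rotvec [0. 0. 0.] F loc -16.727499039291384 -0.81417380537838 8.69609935684738 grip 0.0
joints [-0.3  0.6  1.6 -0.   1.   0. ]
```

That is a firm push: 16.7 N along the stand's x, below 20 N. I'll release, back off and look.

```bash
python3 -m jog '[[[0,-0.002,0,0,0,0],[-0.001,-0.008,0,0,0,0],[-0.03,-0.01,0,0,0,0],[-0.05,-0.01,0,0,0,0],[-0.05,-0.04,0,0,0,0],[0,-0.06,0,0,0,0],[0,-0.06,0,0,0,0],[0,0,0,0,0,0]]]';  python3 - <<'E'
from h import *
from rig import vision
rel((-90,0,76),1)
c=vision.capture('scene'); cv2.imwrite('pics/s10f.png',c['image'][...,::-1]);cv2.imwrite('pics/s10.png',cv2.resize(c['image'][130:290,220:430,::-1],None,fx=3.7,fy=3.7,interpolation=cv2.INTER_CUBIC))
c=vision.capture('top');cv2.imwrite('pics/t10.png',cv2.resize(c['image'][145:275,215:415,::-1],None,fx=4,fy=4,interpolation=cv2.INTER_CUBIC))
E
```

```text
time_s: 17.88
eef_pos: [380.1, 20.2, 197.7]
ee_rot: [0.419, 0.57, 0.418, -0.569]
force: [0.6, -0.8, 0.3]
grip_width: 0.001
t 17.88 loc [-205.6    1.1  197.7] tool shift [121.9 115.4   1.6] shift after turn [121.7 115.6   1.1] rotvec [ 0.  0. -0.] F loc 0.8301230163758465 -0.5771432341635453 0.27067491944364436 grip 0.0
joints [-0.3  0.   1.9 -0.   1.2  0.1]
```

View pics/s10.png

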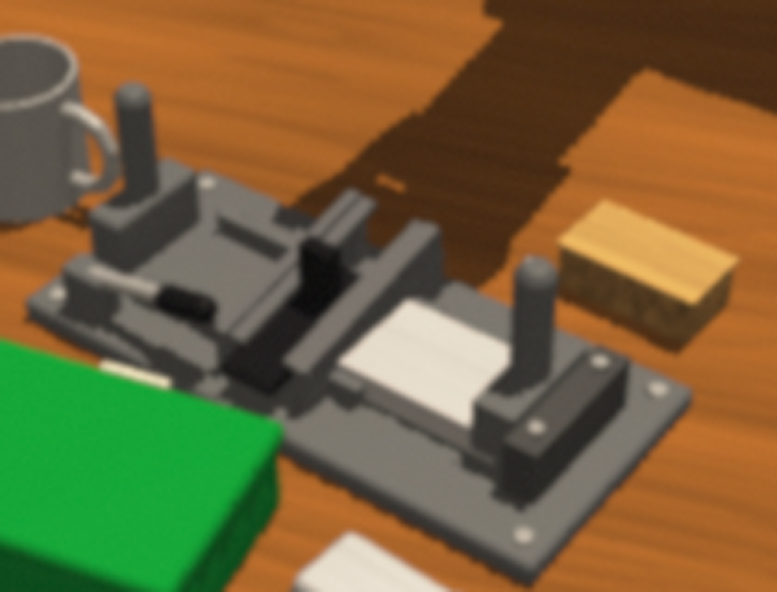

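View pics/t10.png

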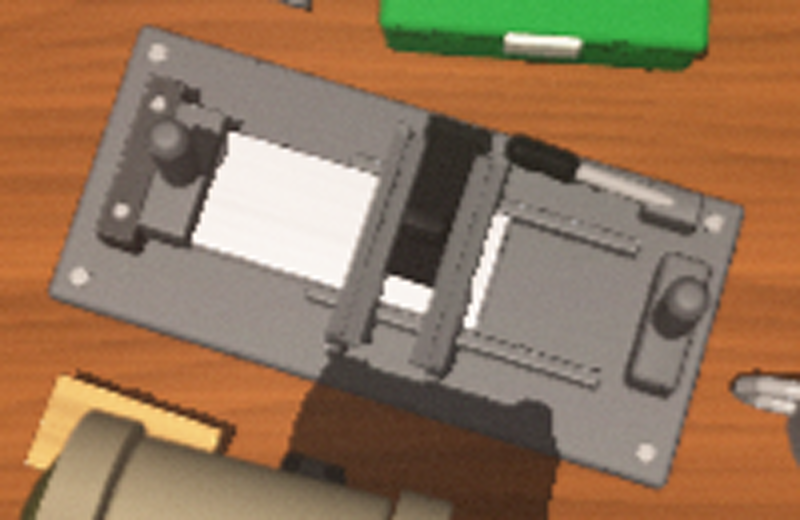

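View pics/s10f.png

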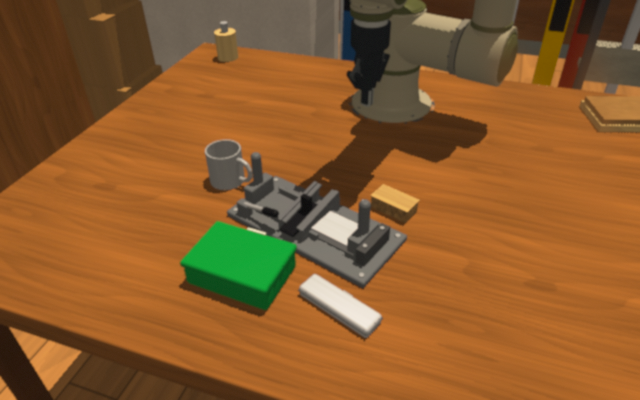

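The post is at (168,140) with the foot against the stop in the top view. The wedge sits forward in the yoke, and the bystanders look unmoved. I'll check the post's travel and the bystanders with numbers.

```bash
python3 - <<'E'
from h import *
a=loc(plane(T,zt(255,160),123));b=loc(plane(T,zt(168,138),123));print(a,b,b-a)
im0=cv2.imread('pics/scene0.png');im1=cv2.imread('pics/s10f.png')
# template shift of bystanders/foot
def sh(box,name,A=im0,B=im1):
    x0,y0,x1,y1=box;t=A[y0:y1,x0:x1];r=cv2.matchTemplate(B[y0-12:y1+12,x0-30:x1+30],t,cv2.TM_CCOEFF_NORMED);_,v,_,l=cv2.minMaxLoc(r);print(name,l[0]-30,l[1]-12,round(v,3))
sh((183,222,298,306),'lunch');sh((298,274,382,336),'case');sh((204,140,240,190),'mug');sh((370,186,420,222),'cork')
E
cat > g.py <<'E'
E
python3 - <<'E'
import cv2
a=cv2.imread('pics/t10.png')[60:260,80:260]
b=cv2.imread('pics/s10f.png')[195:275,335:415]
a=cv2.resize(a,(396,440),interpolation=cv2.INTER_CUBIC);b=cv2.resize(b,(400,400),interpolation=cv2.INTER_CUBIC)
import numpy as np
c=np.zeros((440,800,3),np.uint8);c[:,:396]=a;c[:400,400:]=b
cv2.imwrite('pics/cmp.png',c)
E
```

```text
[  2.3  85.8 123. ] [  0.1 129.9 123. ] [-2.2 44.1  0. ]
lunch 0 0 0.971
case 0 0 1.0
mug 0 0 0.999
cork 0 0 0.998
```

View pics/cmp.png

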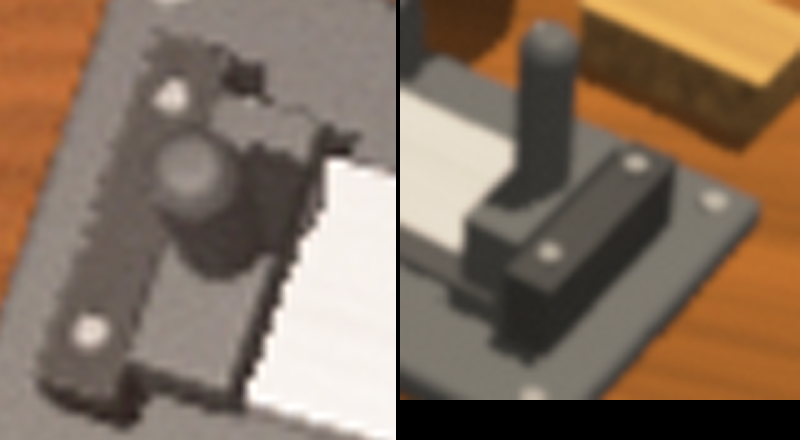

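The foot sits against the stop with no visible gap, and nothing else has moved. I'm handing it in.

```bash
python3 -c "
from rig import workorder;print(workorder.finish_job())"
```

```text
the job is handed in; nothing more can be done
None
```

I set up the boot dryer and handed the job in at about 18 s of robot time. The foot is at the stop, the wedge is pushed home and the arm is clear of everything.

- **Bar and stop:** I pushed the post out about 45 mm, slowing to 0.5 mm steps (4 mm/s) at the end. The force rose from about 2 N to 8 N when the foot met the stop. After the wedge was in, the last pictures measured 44 mm of post travel and showed no gap at the stop.
- **Wedge:** It slid freely at about 4–5 N, met the bar about 53 mm on, and was pushed about 6 mm further. The last reading was 16.7 N along the stand's x, or about 18–19 N with the vertical part of the force included. That is above the 15 N aim and under 20 N. I only read the force at the end of each step, so a brief higher peak in between can't be ruled out. I did not pull on the bar afterwards to test the jam.
- **Other things on the shelf:** The lunch box, thermometer case, mug and cork show no shift between the first and last pictures. The lunch box matched slightly less well (0.97), and I did not look into why.

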